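# Bring the furnace's variable transformer up from zero to its set mark

## Task

Power up the furnace's variable transformer, the grey box with the big dial on top, the safe way: turn its dial back to the zero stop, then press the marked half of the rocker switch down to switch it on, and then turn the dial up until its white index line lines up with the little brass setting marker clamped on the scale. Only push with the fingertips: do not pinch the dial's grip bar and do not lift anything. Leave the marker where it is, do not shove the box about, and leave the things around it in place.

Things in the scene. Friction and masses are not known exactly. Their poses are not given: they have to be found in the camera images.
- transformer: loose, heavy (about 8 kg) grey box on rubber feet, 190 mm deep (x), 164 mm wide (y), its flat top 113 mm above the bench. Origin: centre of its underside; x points from its front (sockets, fuse) to its back, y to the left, z up. On top stand the dial, its axis 21 mm behind the centre, and the rocker switch, lying across (along y) 71.5 mm in front of the centre
- scale_zero (a point): outer end of the zero line of the scale, on the box, 62 mm from the dial's axis, 120 mm above the bench. The scale is a flat aluminium ring round the dial, 68 mm outer radius, with 51 black lines 6 degrees apart, every fifth longer and broader, from zero (front left, 150 degrees to the left of straight back) clockwise to the last (front right)
- dial (a joint): angle of the dial in rad: 0 at the zero stop, growing clockwise seen from above up to a stop at 5.236 (300 degrees). It stays where it is left; turning it takes about 0.12 N m (4 N pushed at 30 mm from the axis)
- dial_axis (a point): point on the dial's axis, on the upper face of its black skirt (46 mm radius, this face 126 mm above the bench). Across it stands a black grip bar with upright flanks and rounded ends, 80 mm long, 15 mm wide and 23.5 mm high above the skirt, centred on the axis. Its own x axis points along the bar towards the pointer end, z up
- pointer_tip (a point): pointer end of the dial's white index line, at the rim of the skirt, 46 mm from the axis and 123 mm above the bench; the white line runs along the top of the bar on this half only, down its end and over the skirt. Its x axis points outward along the line; at dial angle q that is (2.618 - q) rad anticlockwise from the box's x axis
- set_marker (a joint): place of the setting marker on the scale in rad, measured as the dial's angle: the index line stands at the marker when joint dial equals this value. The clip is held by friction (about 0.6 N m) and must not be moved
- marker_tip (a point): inner tip of the setting marker's 3 mm wide nose, 51.5 mm from the dial's axis. The marker is a small brass clip, 11 mm wide, over the edge of the scale ring, reaching 76 mm (with its small screw) from the axis, its top no higher than 123 mm above the bench, lower than the dial's skirt. Its x axis points outward from the dial's axis
- rocker (a joint): angle of the black rocker switch in rad: 0 off (right half up), 0.36 fully on (right half down); beyond 0.28 it counts as on. It stays where it is left; it takes about 3 N pushed down on the middle of a half
- rocker_on_half (a point): middle of the upper face of the rocker's right half (towards the box's -y), the half with the short white line, which must go down; 13.5 mm from the pivot. The rocker is 43 mm long (along the box's y) and 21 mm wide (x); this point stands about 132 mm above the bench when off and 127 mm when on, the surrounding bezel 118 mm
- meter: loose hand multimeter, 140 x 72 x 40 mm, lying left of the box; bystander, origin at the centre of its underside
- driver: loose screwdriver with a dark handle, 182 mm long, 25 mm thick, lying right of the box; bystander, origin at the centre of its underside
- spanner: loose open-ended spanner, 152 x 32 x 7 mm, lying behind the box; bystander, origin at the centre of its underside
- tape: loose roll of adhesive tape, 100 mm across, 25 mm high, lying flat at the front right; bystander, origin at the centre of its underside

How it is judged:
On the way, in this order (a step that is already met when the one before it is completed fails the run):
1. the dial is back at its zero stop while the switch is still off (value of joint each of dial, rocker below 0.08 rad), for 0.2 s.
2. the rocker is switched on with the dial still at zero (value of joint dial below 0.12 rad and value of joint rocker above 0.28 rad), for 0.1 s.
At the end, for the whole second after the job is handed in: the dial is at rest with its index line within 0.065 rad (3.7 degrees) of the setting marker, the rocker is on, the box stands flat; box and marker tip are within 15 mm, and multimeter, screwdriver, spanner and tape within 30 mm, of where they were at the start (angle between the x axis of pointer_tip and the x axis of marker_tip, either way round below 0.065 rad and horizontal distance between pointer_tip and marker_tip below 0.02 m and value of joint rocker above 0.28 rad and velocity of joint dial between -0.02 and 0.02 rad/s and distance of each of transformer, marker_tip from where it was at the start of the episode below 0.015 m and angle between transformer's own z axis and vertical below 0.03 rad and distance of each of meter, driver, spanner, tape from where it was at the start of the episode below 0.03 m); the robot touches nothing.
It fails at once if the dial's grip bar is pinched: fingers press on both flanks of the same half of the bar at once, each with more than 3 N ((contact force between the fingers and dial_c1 above 3 N and contact force between the fingers and dial_c2 above 3 N) or (contact force between the fingers and dial_c3 above 3 N and contact force between the fingers and dial_c4 above 3 N)).
It fails at once if the transformer is shoved more than 15 mm, lifted or tipped (distance of transformer from where it was at the start of the episode above 0.015 m or height (world z) of transformer above 0.01 m or angle between transformer's own z axis and vertical above 0.06 rad).
It fails at once if the setting marker is shifted on the scale (distance of marker_tip from where it was at the start of the episode above 0.015 m).
It fails at once if a bystander is lifted or pushed away by more than 30 mm (distance of any of meter, driver, spanner, tape from where it was at the start of the episode above 0.03 m or height (world z) of any of meter, driver, spanner, tape above 0.02 m).
It also fails if it takes over 58 s, if anything falls off the work surface, if the arm or the gripper's body presses on something with over 40 N, if the wrist force passes 120 N, or if a joint passes its speed limit or range.

## Robot

A 6-joint arm with a two-finger parallel gripper is mounted at the origin on a cart in front of the work surface, level with it; the furniture and walls round the work are solid. World frame = base frame: x ahead of the robot, y to its left, z up, the work surface at z = 0. Lengths are in m, angles in rad, forces in N, time in s.
With the tool pointing down it reaches from about 0.275 to 0.725 m from the base axis. Payload 15.9 kg.
Tool frame: the origin (TCP) lies midway between the tips of the shut fingers; the grasp point (between the pads) lies 19 mm behind it (ctrl.grasp_offset is the distance from the TCP to the grasp point, in m); z points along the fingers, x is the direction in which the jaws open and shut, and the axes are right-handed (so a half turn about z gives the same grasp; the last joint's range is limited). The gripper opens to 85 mm and grips with 20 to 120 N. Pads are 22 mm wide; open, the fingers measure 114 mm over their backs; the gripper's body (76 mm by 85 mm) begins 54 mm behind the grasp point. The pads swing forward as they close: fully open they stand 13 mm farther back than shut.
Start: joints at [1.345, 0.213, -0.034, 1.323, 0, 1.571], TCP at [0.112, 0.487, 0.231] pointing down, gripper open.
Joint ranges: [-2.98, 2.98], [-0.74, 1.72], [-1.14, 1.35], [-2.1, 2.04], [-1.57, 1.44], [-3.14, 3.14]. Speed limits (rad/s): [1.89, 1.89, 2.39, 2.57, 3.14, 3.14].

## Interface

Orientations are given as a unit quaternion [w, x, y, z].
In Python, from cell import get_state, capture, ctrl, models gives the robot as it stands.
- The arm moves only by the tool carry_out, never from a script. Its argument "motion" is a list that holds one entry, the list of rows, each a list of 5 numbers: the shift along the tool's x, y, z in units of 1000 mm (1.0 is 1000 mm), then the turn about the tool's z in units of pi/2 rad (1.0 is pi/2 rad), then the opening, from 0 (shut) to 1 (fully open). In form: [[[x, y, z, twist, hand], ...]]. A call has 1 to 10 rows; each row shifts and turns the pose as measured when the row begins, along the tool's axes as they then stand; what a row does not reach is not made up. A row lasts 1/10 s, in which the tool goes at most 50 mm and 8.59 degrees, less where a joint would pass 70% of its speed; a pose out of reach is approached as far as the arm can. A call with a number of a shift or a turn outside -1 to 1 is refused whole. A call with a gripper value outside its range is refused whole. The fingers move at their own pace and stop on an object; "force" is the grip in N (left out, the last holds). Time passes only in rows, so rows that do not move let the fingers close. It gives the time, the measured TCP pose, the force and the opening at its end, in the units of the state.
- get_state(): the state, without advancing time (a new reading comes with each control period).
- capture(name): name is "scene" or "side" or "wrist"; returns a dict with "color" (384x512x3 uint8, red, green, blue), "K" (3x3 intrinsics, pixels), "origin" and "orientation" of the camera in the world; the wrist camera has in their place "T_tool_cam" (4x4, takes a point from camera to tool coordinates, whose origin is the TCP and whose axes are the tool frame's). Camera axes: x right, y down, z forward; pixel columns grow to the right and rows downward; lengths in m; the calibration is good to about 2 mm. A picture is of the moment at which its call begins: read the wrist's pose just before it. There is no depth.
- ctrl.job_done(): hands the job in, once; it reports no verdict.
Trained networks look in a picture, given as the dict that the camera call returned (one of the last four; its "shot" number tells which), for a name from the list of things; names that differ only in an ending like _2 or _b are one class to them, and where a whole thing is asked for, a point or a joint stands for the part that bears it (a point fixed in the world has none). Each returns a list of dicts, best first, with "score" (0 to 1); they miss things now and then, are a little off and sometimes report something else, mostly with a low value. They report only what shows in the picture. A call takes as long as a camera call.
- models.regions_of(label, picture): "region" (384x512 bool, what is visible of it) and "box" ([left, top, right, bottom] in pixels, round what is visible of it).
The state is a dict: "time_s": time; "joint_pos": joint angles; "joint_velocities": joint speeds; "effort": joint torques, N m; "tool_pos": TCP position; "tcp_rot": TCP orientation; "force": force on the tool from outside, world axes, zero at the start; "wrist_torque": the same for the moment, N m; "width": finger opening in m.
Only numpy, scipy, OpenCV 4.12 (cv2) and the standard library are available. Lean on these libraries where they do the work, as an engineer would, in place of code of your own. Each camera call takes 0.05 s, during which the arm holds its last target.

## Working session

There is one attempt and no reset: what is moved stays moved. The work goes in short steps, Python scripts to look and compute and a tool call to move; the robot and the scene stay as the last step left them, time stands still between calls to the robot, and variables do not carry over. Pictures are saved under pics/ and viewed, and the job is handed in when it is done.

Besides the shell and the picture viewer there is one more tool, called after "Emit:" by a JSON object that holds its "op" and its "data", one argument or row to a line. carry_out: Moves the arm, as the interface text tells. Its arguments: {"type":"object","properties":{"motion":{"type":"array"},"force":{"type":"number"}},"required":["motion"]}

```bash
ls; mkdir -p pics; cat > h.py <<'E'
import numpy as np, cv2
from cell import get_state, capture, ctrl, models
from scipy.spatial.transform import Rotation as R
def rot(q): return R.from_quat([q[1],q[2],q[3],q[0]]).as_matrix()
def cam(p,st=None):
    K=np.array(p['K'])
    if 'T_tool_cam' in p:
        T=np.eye(4);T[:3,:3]=rot(st['tcp_rot']);T[:3,3]=st['tool_pos'];T=T@np.array(p['T_tool_cam'])
        return K,T[:3,:3],T[:3,3]
    o=np.array(p['orientation'])
    return K,(rot(o) if o.size==4 else o),np.array(p['origin'])
def onplane(c,uv,z):
    K,Rm,o=c
    d=Rm@np.linalg.solve(K,np.array([uv[0],uv[1],1.]))
    return o+d*(z-o[2])/d[2]
def proj(c,X):
    K,Rm,o=c
    q=K@(Rm.T@(np.array(X)-o)); return q[:2]/q[2]
def save(p,n,s=1.5):
    im=cv2.cvtColor(p['color'],cv2.COLOR_RGB2BGR)
    cv2.imwrite('pics/'+n,cv2.resize(im,None,fx=s,fy=s,interpolation=cv2.INTER_CUBIC))
E
python3 - <<'E'
from h import *
import pickle
st=get_state();print(st)
for n in ['scene','side','wrist']:
    p=capture(n);save(p,n+'0.png');pickle.dump((p,get_state()),open(n+'0.pkl','wb'))
    print(n,cam(p,st)[2],p['K'])
E
```

```text
pics
{'time_s': 0.0, 'joint_pos': array([ 1.34499880e+00,  2.13361413e-01, -3.50651715e-02,  1.32351261e+00,
       -5.18042654e-07,  1.57079478e+00]), 'joint_velocities': array([ 0.00042546,  0.00130467,  0.00135292, -0.00079422,  0.0013701 ,
       -0.00149747]), 'effort': array([-1.12390528e-03, -6.86161137e+01,  4.87117803e+01,  1.72913843e-02,
       -2.42091028e-04,  4.56993909e-08]), 'tool_pos': array([0.11186359, 0.48696649, 0.23081113]), 'tcp_rot': array([ 3.56174451e-04,  7.82266516e-01,  6.22943634e-01, -4.46854575e-04]), 'force': array([-0.00635618, -0.11338919,  0.50008263]), 'wrist_torque': array([-0.04870173,  0.01877711,  0.01644521]), 'width': 0.08568550313814084}
scene [ 0.14834344 -0.92062842  0.63398393] [[440.70062972   0.         259.33452352]
 [  0.         440.70062972 194.77814258]
 [  0.           0.           1.        ]]
side [ 0.04520991 -1.06833625  0.65244646] [[427.54226237   0.         255.67119831]
 [  0.         427.54226237 195.30836323]
 [  0.           0.           1.        ]]
wrist [0.03247638 0.50702958 0.3733374 ] [[273.77330374   0.         256.18251941]
 [  0.         273.77330374 191.25904566]
 [  0.           0.           1.        ]]
```

View pics/scene0.png

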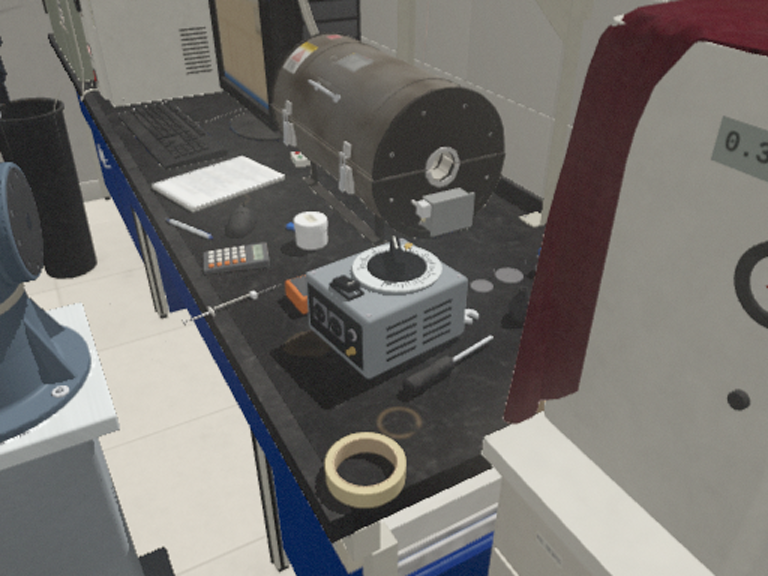

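View pics/side0.png

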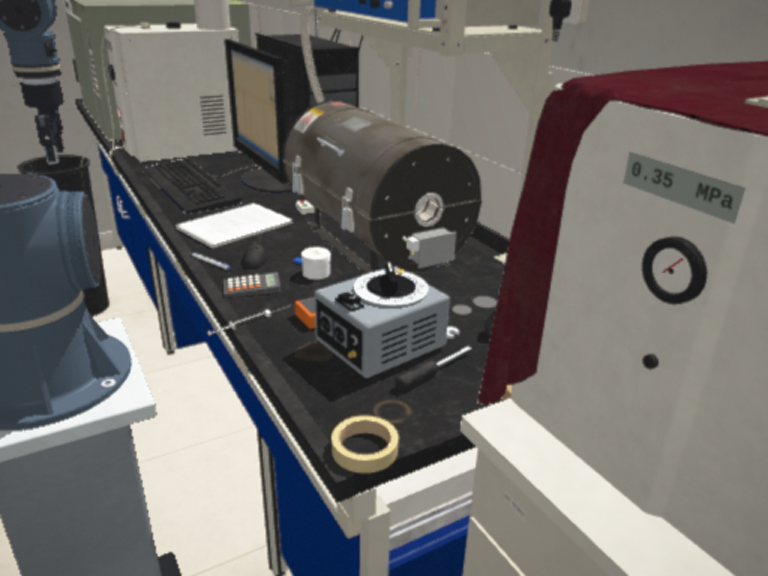

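View pics/wrist0.png

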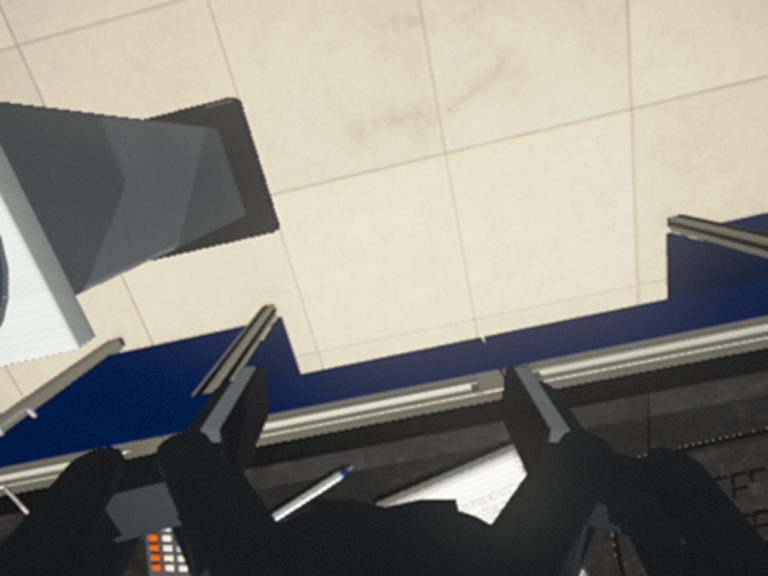

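The scene shot shows the box at about (385,310) in the 1.5x picture. The tape is at (365,468), the driver at (450,365), the spanner at (470,316), and the meter (orange) at (297,295). Next I'll zoom in.

```bash
python3 - <<'E'
from h import *
import pickle
for n in ['scene','side']:
    p,st=pickle.load(open(n+'0.pkl','rb'))
    im=cv2.cvtColor(p['color'],cv2.COLOR_RGB2BGR)
    x,y=(195,150)
    c=im[y:y+105,x:x+140]
    cv2.imwrite(f'pics/{n}0c.png',cv2.resize(c,None,fx=5.7,fy=5.7,interpolation=cv2.INTER_CUBIC))
p=capture('scene');c=cam(p)
for l in ['transformer','dial','rocker','set_marker','meter','driver','spanner','tape']:
    for r in models.regions_of(l,p)[:2]:
        b=r['box'];print(l,round(r['score'],2),b,onplane(c,((b[0]+b[2])/2,(b[1]+b[3])/2),0.02 if l in('meter','driver','spanner','tape') else 0.12))
E
```

```text
transformer 0.84 [206.3, 157.7, 311.6, 255.2] [ 0.51269244 -0.27298357  0.12      ]
dial 0.88 [245.1, 157.3, 284.7, 190.1] [ 0.58937327 -0.16406502  0.12      ]
rocker 0.58 [224.5, 182.1, 241.5, 196.3] [ 0.495551   -0.18812787  0.12      ]
meter 0.57 [193.5, 185.6, 206.6, 207.5] [ 0.4747655 -0.0363163  0.02     ]
driver 0.86 [268.8, 238.0, 304.8, 263.4] [ 0.55448706 -0.32057314  0.02      ]
tape 0.59 [217.7, 288.1, 272.5, 339.8] [ 0.39549957 -0.4318048   0.02      ]
tape 0.34 [310.2, 207.3, 319.3, 215.2] [ 0.69132065 -0.22997872  0.02      ]
```

View pics/scene0c.png

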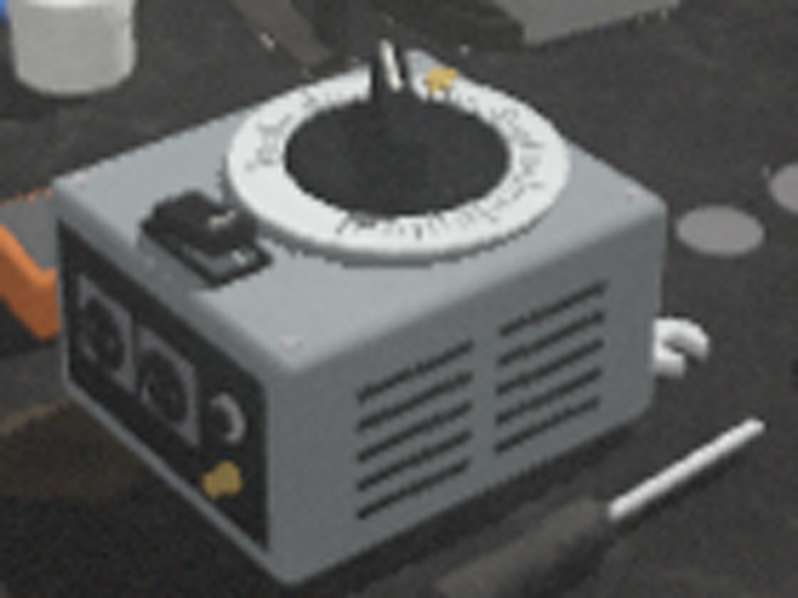

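View pics/side0c.png

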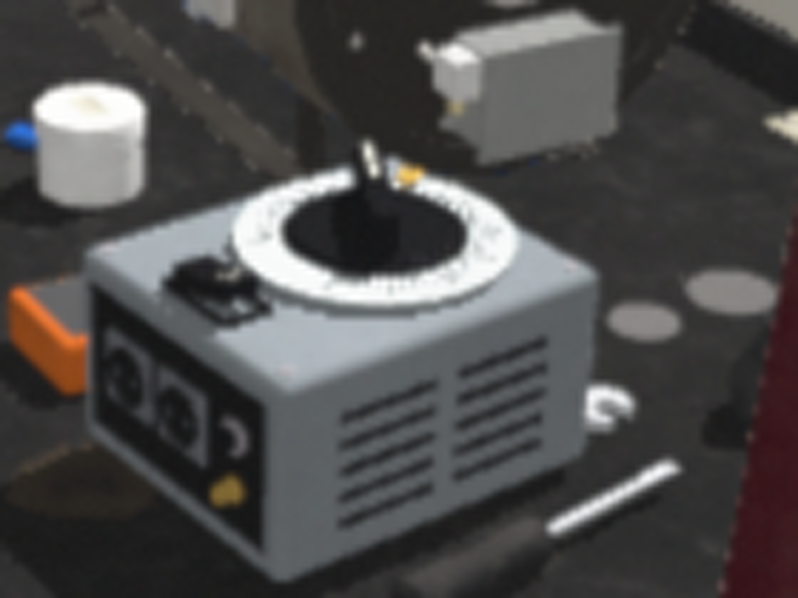

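```bash
python3 - <<'E'
from h import *
import pickle
p,st=pickle.load(open('scene0.pkl','rb'));c=cam(p)
f=lambda u,v,z:onplane(c,(195+u/5.7,150+v/5.7),z)
P=[f(58,183,.111),f(285,370,.111),f(664,207,.111)]
for q in P:print(q.round(4))
print(np.linalg.norm(P[1]-P[0]),np.linalg.norm(P[2]-P[1]))
print(np.degrees(np.arctan2(*(P[2]-P[1])[1::-1])),np.degrees(np.arctan2(*(P[0]-P[1])[1::-1]))-90)
print('ctr',(P[0]+P[2])/2)
print('marker',f(440,80,.122),'bar tip top',f(387,48,.1495),'rocker on half line',f(225,217,.132))
p2,_=pickle.load(open('side0.pkl','rb'));c2=cam(p2)
g=lambda u,v,z:onplane(c2,(195+u/5.7,150+v/5.7),z)
P=[g(88,258,.111),g(280,385,.111),g(598,270,.111)]
for q in P:print(q.round(4))
print('marker',g(410,175,.122),'bar tip top',g(366,150,.1495))
E
```

```text
[ 0.4598 -0.1178  0.111 ]
[ 0.4796 -0.2742  0.111 ]
[ 0.6606 -0.2496  0.111 ]
0.15764637007466467 0.1826248366404463
7.759054928389002 7.211685081231636
ctr [ 0.56018326 -0.18370795  0.111     ]
marker [ 0.62544802 -0.13607967  0.122     ] bar tip top [ 0.59459641 -0.14511343  0.1495    ] rocker on half line [ 0.49219238 -0.2027255   0.132     ]
[ 0.4532 -0.1263  0.111 ]
[ 0.4787 -0.2713  0.111 ]
[ 0.6629 -0.2467  0.111 ]
marker [ 0.62405497 -0.1370536   0.122     ] bar tip top [ 0.5892216  -0.15196643  0.1495    ]
```

```bash
python3 - <<'E'
from h import *
import pickle
p,st=pickle.load(open('wrist0.pkl','rb'));np.set_printoptions(precision=4,suppress=True)
print(p['T_tool_cam']);Rm=rot(st['tcp_rot']);print(Rm)
print(Rm.T@(np.array([.575,-.185,.30])-st['tool_pos']))
p,_=pickle.load(open('scene0.pkl','rb'));c=cam(p)
for u,v in [(400,235),(330,195),(540,205)]:print('furn',onplane(c,(u/1.5,v/1.5),0))
E
```

```text
[[ 1.     -0.0003 -0.0006  0.0016]
 [ 0.0005  0.9483  0.3173 -0.0819]
 [ 0.0005 -0.3173  0.9483 -0.1425]
 [ 0.      0.      0.      1.    ]]
[[ 0.2239  0.9746 -0.0002]
 [ 0.9746 -0.2239 -0.0008]
 [-0.0009  0.     -1.    ]]
[-0.5514  0.6018 -0.0686]
furn [0.7478 0.0983 0.    ]
furn [0.7048 0.3399 0.    ]
furn [1.0873 0.0697 0.    ]
```

Emit:
{"op": "carry_out", "data": {
  "motion": [
    [[-0.028,0.03,-0.006,0,1],[-0.028,0.03,-0.006,0,1],[-0.028,0.03,-0.006,0,1],[-0.028,0.03,-0.006,0,1],[-0.028,0.03,-0.006,0,1],[-0.028,0.03,-0.006,0,1],[-0.028,0.03,-0.006,0,1],[-0.028,0.03,-0.006,0,1],[-0.028,0.03,-0.006,0,1],[-0.028,0.03,-0.006,0,1]]
  ]
}}

```text
time_s: 1.6
tool_pos: [0.3468, 0.1378, 0.293]
tcp_rot: [0.0, 0.779, 0.626, 0.001]
force: [1.6, 1.5, 0.2]
width: 0.0855
```

Emit:
{"op": "carry_out", "data": {
  "motion": [
    [[-0.027,0.029,0,0,1],[-0.027,0.029,0,0,1],[-0.027,0.029,0,0,1],[-0.027,0.029,0,0,1],[-0.027,0.029,0,0,1],[-0.027,0.029,0,0,1],[-0.027,0.029,0,0,1],[-0.027,0.029,0,0,1],[-0.027,0.029,0,0,1],[0,0,0,0,1]]
  ]
}}

```text
time_s: 2.6
tool_pos: [0.557, -0.175, 0.2939]
tcp_rot: [0.001, 0.781, 0.624, 0.003]
force: [0.5, 0.0, -0.4]
width: 0.0851
```

```bash
cat > look.py <<'E'
from h import *
import pickle,sys
np.set_printoptions(precision=4,suppress=True)
st=get_state();p=capture('wrist');pickle.dump((p,st),open(sys.argv[1]+'.pkl','wb'));save(p,sys.argv[1]+'.png')
print(st['time_s'],st['tool_pos'],st['joint_pos'],st['force'],st['wrist_torque'],st['width'])
x=rot(st['tcp_rot'])[:,0];print('phi',np.degrees(np.arctan2(x[1],x[0])))
E
python3 look.py w1
```

```text
2.6 [ 0.557  -0.175   0.2939] [-0.3062  0.3946  0.371   1.5417  0.0033 -0.0836] [ 0.5398  0.0337 -0.3584] [ 0.0007 -0.0735  0.0407] 0.08514682429692416
phi 77.24741238034802
```

View pics/w1.png

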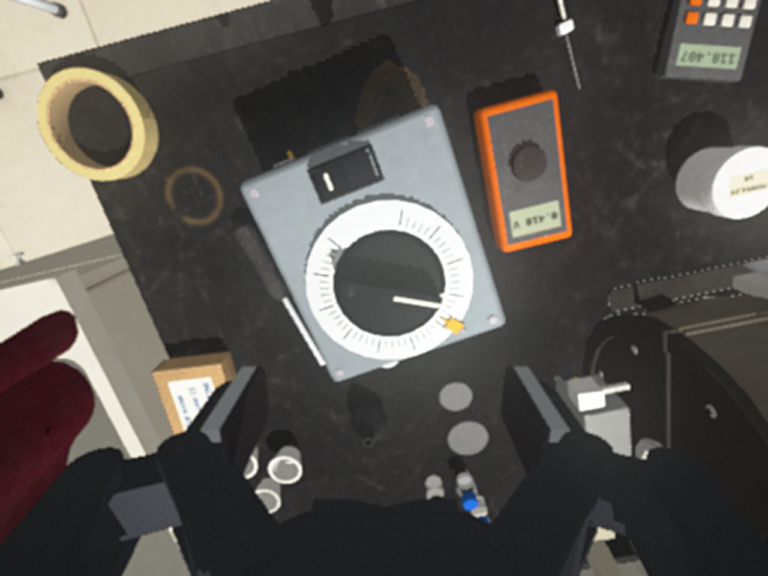

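The box fills the middle of the wrist view. The dial is at about (389,280) in the 1.5x picture, with the white index pointing to about (445,304). The brass marker is at (454,325) and the rocker at (345,172). Next I'll measure these.

```bash
cat > meas.py <<'E'
from h import *
import pickle,sys
np.set_printoptions(precision=4,suppress=True)
def measure(n,ctr=(0.581,-0.181)):
    p,st=pickle.load(open(n+'.pkl','rb'));c=cam(p,st)
    # rectify top view: plane z=0.12, 0.25 mm... 
    def top(z,s=0.0004,N=520,ctr=ctr):
        # homography world plane->pix
        src=[];dst=[]
        for a,b in [(0,0),(N,0),(N,N),(0,N)]:
            X=[ctr[0]+(N/2-b)*s,ctr[1]+(N/2-a)*s,z]
            src.append(proj(c,X));dst.append((a,b))
        H=cv2.getPerspectiveTransform(np.float32(src),np.float32(dst))
        return cv2.warpPerspective(p['color'],H,(N,N),flags=cv2.INTER_CUBIC)
    return p,st,c,top
if __name__=='__main__':
    n=sys.argv[1]
    p,st,c,top=measure(n)
    for z in (0.120,):
        t=top(z,s=0.0004);cv2.imwrite(f'pics/{n}_top.png',cv2.cvtColor(t,cv2.COLOR_RGB2BGR))
E
python3 meas.py w1
```

```text
(no output)
```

View pics/w1_top.png

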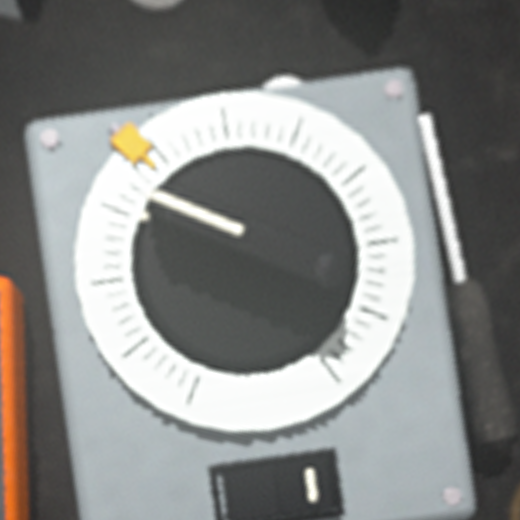

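Emit:
{"op": "carry_out", "data": {
  "motion": [
    [[0.005,0.023,0.02,0.075,0.58],[0,0,0.02,0.075,0.58],[0,0,0.02,0.075,0.58],[0,0,0.01,0.075,0.58],[0,0,0,0.075,0.58],[0,0,0,0.075,0.58],[0,0,0,0.075,0.58],[0,0,0,0.075,0.58],[0,0,0,0.075,0.58],[0,0,0,0.07,0.58]]
  ]
}}

```text
time_s: 3.65
tool_pos: [0.5775, -0.1646, 0.225]
tcp_rot: [-0.001, 0.998, 0.07, 0.004]
force: [0.1, 0.8, -0.3]
width: 0.0496
```

```bash
cat > fit.py <<'E'
from meas import *
n=sys.argv[1]
p,st,c,top=measure(n)
s=.0004
t=top(.120,s);hsv=cv2.cvtColor(t,cv2.COLOR_RGB2HSV)
m=((hsv[...,2]>200)&(hsv[...,1]<50)).astype(np.uint8)
m=cv2.morphologyEx(m,cv2.MORPH_CLOSE,np.ones((7,7)))
cs,_=cv2.findContours(m,cv2.RETR_EXTERNAL,cv2.CHAIN_APPROX_NONE)
k=max(cs,key=cv2.contourArea)
e=cv2.fitEllipse(cv2.convexHull(k));print('ring',e)
ax=np.array([.581+(260-e[0][1])*s,-.181+(260-e[0][0])*s]);print('axis',ax)
mm=((hsv[...,0]>12)&(hsv[...,0]<30)&(hsv[...,1]>140)&(hsv[...,2]>120))
mm=mm&(np.hypot(*(np.mgrid[:520,:520]-np.array([e[0][1],e[0][0]])[:,None,None]))<200)
v,u=np.nonzero(mm)
if len(v):
    a=np.degrees(np.arctan2(e[0][0]-u.mean(),e[0][1]-v.mean()));print('marker deg',a,len(v))
cv2.imwrite(f'pics/{n}_top.png',cv2.cvtColor(t,cv2.COLOR_RGB2BGR))
E
python3 fit.py w1; python3 look.py w2; python3 fit.py w2
```

```text
ring ((222.38772583007812, 235.40992736816406), (346.38055419921875, 417.9493408203125), 138.22314453125)
axis [ 0.5908 -0.166 ]
marker deg 45.16562812618778 658
3.65 [ 0.5775 -0.1646  0.225 ] [-0.2805  0.4208  0.2365  1.379   0.0053  1.151 ] [ 0.1255  0.7741 -0.2559] [ 0.0211 -0.0794  0.0198] 0.04958757968578927
phi 7.98336572134513
ring ((208.86459350585938, 225.91064453125), (352.3850402832031, 453.35089111328125), 131.4149932861328)
axis [ 0.5946 -0.1605]
marker deg 43.38341307380247 762
```

View pics/w2.png

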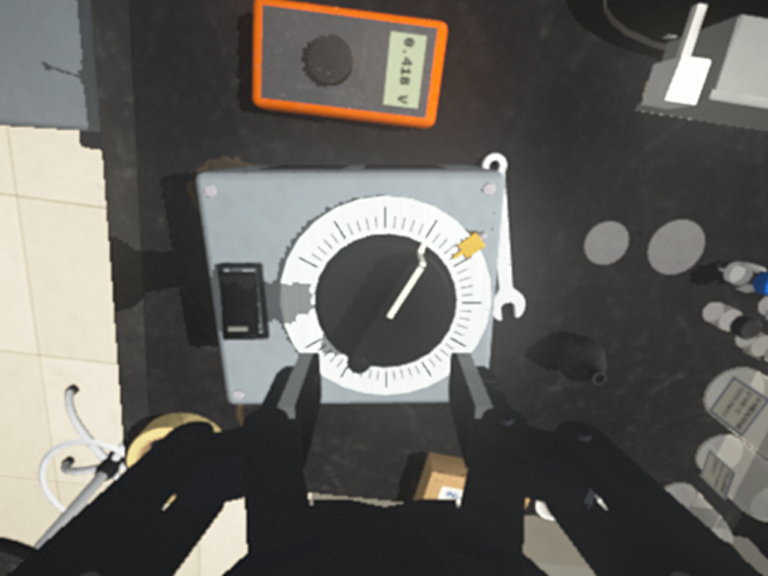

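View pics/w2_top.png

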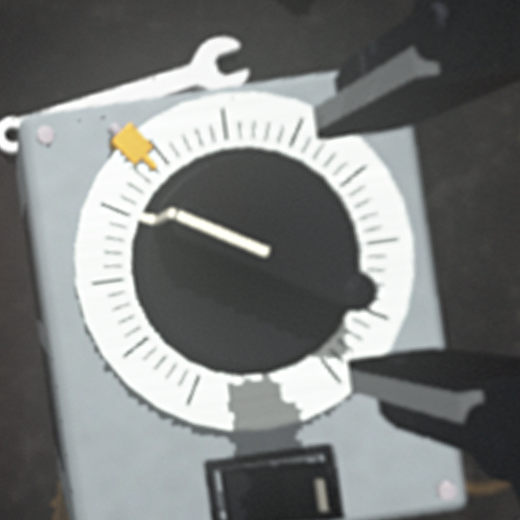

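Emit:
{"op": "carry_out", "data": {
  "motion": [
    [[0.001,0.011,0.02,0,0.58],[0,0,0.02,0,0.58],[0,0,0.015,0,0.58],[0,0,0,0,0.58],[0,0,0,0,0.58]]
  ]
}}

```text
time_s: 4.2
tool_pos: [0.5798, -0.1718, 0.1714]
tcp_rot: [-0.001, 0.997, 0.073, 0.006]
force: [-0.7, 0.3, 0.5]
width: 0.0496
```

```bash
python3 look.py w3; python3 fit.py w3
```

```text
4.2 [ 0.5798 -0.1718  0.1714] [-0.2912  0.436   0.1245  1.2483  0.0061  1.1343] [-0.7476  0.3467  0.5049] [ 0.0559 -0.0126  0.0261] 0.049644583125659156
phi 8.328113102781568
ring ((213.62440490722656, 243.17564392089844), (278.8536682128906, 368.08648681640625), 177.1655731201172)
axis [ 0.5877 -0.1624]
marker deg 39.42953240645576 839
```

View pics/w3.png

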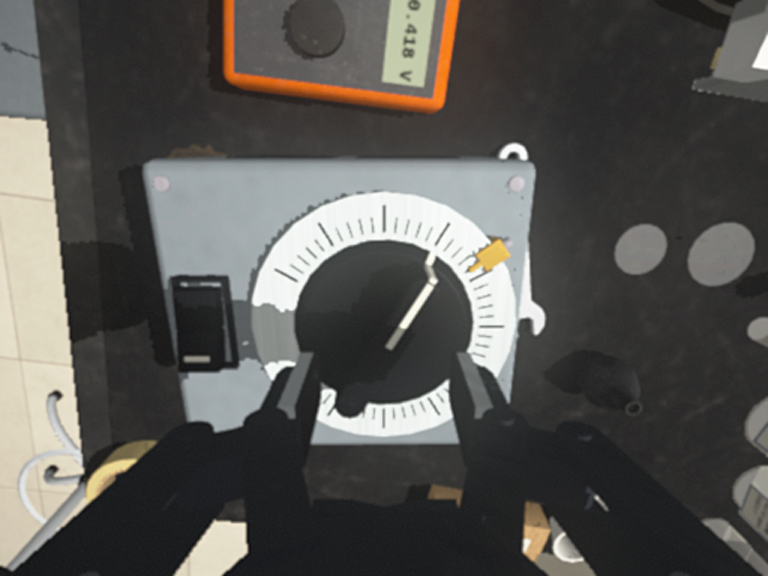

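Emit:
{"op": "carry_out", "data": {
  "motion": [
    [[0,0.004,0.014,0,0.58],[0,0,0.012,0,0.58],[0,0,0.008,0,0.58],[0,0,0.004,0,0.58],[0,0,0,0,0.58]]
  ]
}}

```text
time_s: 4.75
tool_pos: [0.5815, -0.1759, 0.1315]
tcp_rot: [-0.001, 0.997, 0.073, 0.007]
force: [0.4, -1.1, 1.0]
width: 0.0492
```

```bash
python3 look.py w4
```

```text
4.75 [ 0.5815 -0.1759  0.1315] [-0.2969  0.4562  0.0534  1.1553  0.0062  1.1272] [ 0.3877 -1.0566  1.0187] [ 0.0055  0.0138 -0.0333] 0.04924551844758301
phi 8.407536706870088
```

View pics/w4.png

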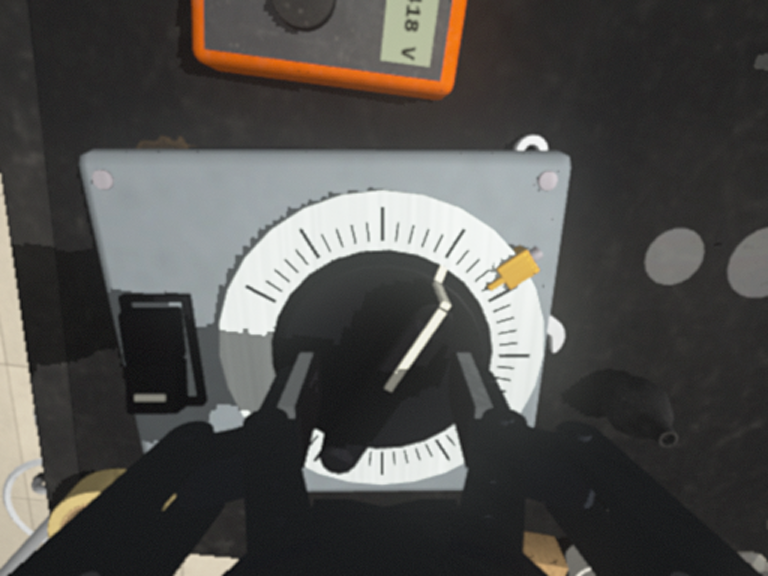

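Emit:
{"op": "carry_out", "data": {
  "motion": [
    [[0,0,0,-0.045,0.58],[0,0,0,-0.045,0.58],[0,0,0,-0.045,0.58],[0,0,0,-0.045,0.58],[0,0,0,-0.045,0.58],[0,0,0,-0.045,0.58],[0,0,0,-0.045,0.58],[0,0,0,-0.045,0.58]]
  ]
}}

```text
time_s: 5.6
tool_pos: [0.5809, -0.175, 0.1333]
tcp_rot: [0.001, 0.934, 0.358, 0.007]
force: [-0.1, -1.0, -2.7]
width: 0.0494
```

```bash
python3 look.py w5
```

```text
5.6 [ 0.5809 -0.175   0.1333] [-0.2965  0.4548  0.056   1.1606  0.0074  0.541 ] [-0.1476 -0.9555 -2.6709] [-0.2068  0.0222 -0.1395] 0.04941188196862522
phi 42.01848931641697
```

View pics/w5.png

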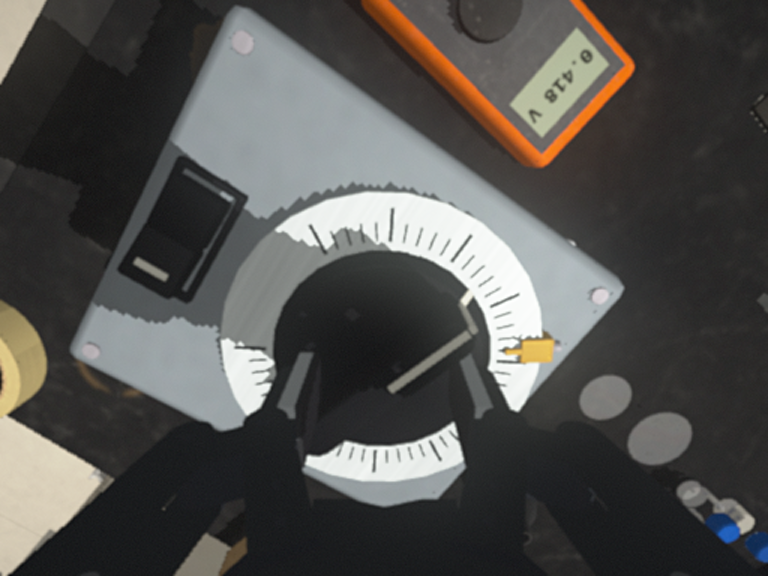

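Emit:
{"op": "carry_out", "data": {
  "motion": [
    [[0,0,0,-0.045,0.58],[0,0,0,-0.045,0.58],[0,0,0,-0.045,0.58],[0,0,0,-0.045,0.58],[0,0,0,-0.045,0.58],[0,0,0,-0.045,0.58],[0,0,0,-0.045,0.58],[0,0,0,-0.045,0.58],[0,0,0,-0.045,0.58],[0,0,0,-0.045,0.58]]
  ]
}}

```text
time_s: 6.65
tool_pos: [0.5801, -0.1752, 0.1336]
tcp_rot: [0.002, 0.747, 0.665, 0.005]
force: [-0.5, -0.6, -3.5]
width: 0.0496
```

```bash
python3 look.py w6
```

```text
6.65 [ 0.5801 -0.1752  0.1336] [-0.2968  0.4553  0.0574  1.1637  0.0068 -0.1812] [-0.5115 -0.5869 -3.4554] [-0.0224  0.1345 -0.1556] 0.049552907414134206
phi 83.37870700668876
```

View pics/w6.png

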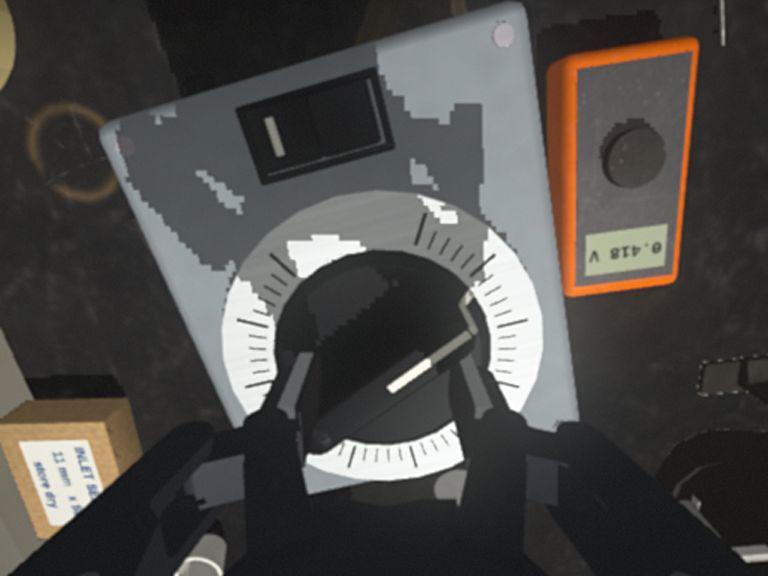

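Emit:
{"op": "carry_out", "data": {
  "motion": [
    [[0,0,0,-0.045,0.58],[0,0,0,-0.045,0.58],[0,0,0,-0.045,0.58],[0,0,0,-0.045,0.58],[0,0,0,-0.045,0.58],[0,0,0,-0.045,0.58],[0,0,0,-0.045,0.58],[0,0,0,-0.045,0.58],[0,0,0,-0.02,0.58]]
  ]
}}

```text
time_s: 7.6
tool_pos: [0.5796, -0.1757, 0.1338]
tcp_rot: [0.003, 0.517, 0.856, 0.004]
force: [-0.2, 0.2, -4.2]
width: 0.0497
```

```bash
python3 look.py w7
```

```text
7.6 [ 0.5796 -0.1757  0.1338] [-0.2973  0.4557  0.0586  1.1656  0.0058 -0.7803] [-0.1701  0.2495 -4.1546] [-0.0663  0.0214 -0.1699] 0.049668848560932295
phi 117.67369790944548
```

View pics/w7.png

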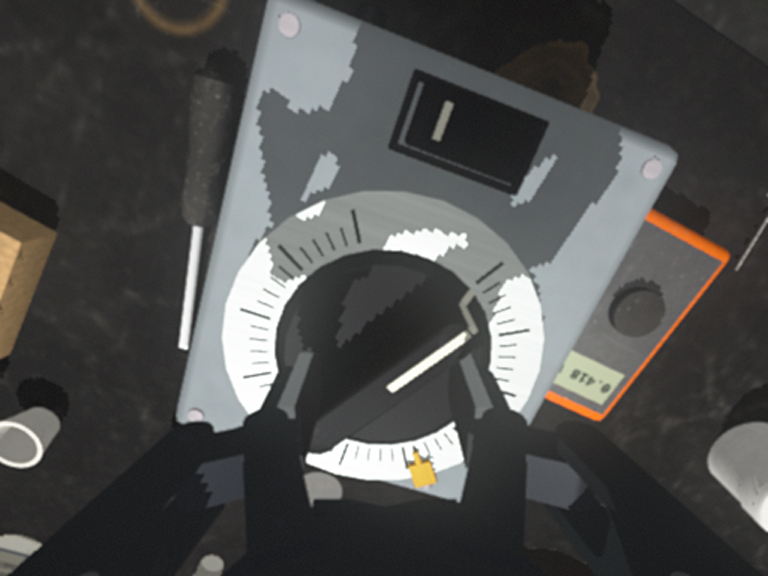

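Emit:
{"op": "carry_out", "data": {
  "motion": [
    [[0,0,0,-0.03,0.58],[0,0,0,-0.03,0.58],[0,0,0,-0.02,0.58]]
  ]
}}

```text
time_s: 7.95
tool_pos: [0.5796, -0.1757, 0.1337]
tcp_rot: [0.003, 0.466, 0.885, 0.004]
force: [0.7, 2.1, -3.0]
width: 0.0497
```

```bash
python3 look.py w8
```

```text
7.95 [ 0.5796 -0.1757  0.1337] [-0.2977  0.4559  0.0589  1.1659  0.0064 -0.8983] [ 0.7448  2.122  -3.0394] [ 0.5598 -0.1425 -4.2273] 0.04969942458840301
phi 124.41319349822346
```

View pics/w8.png

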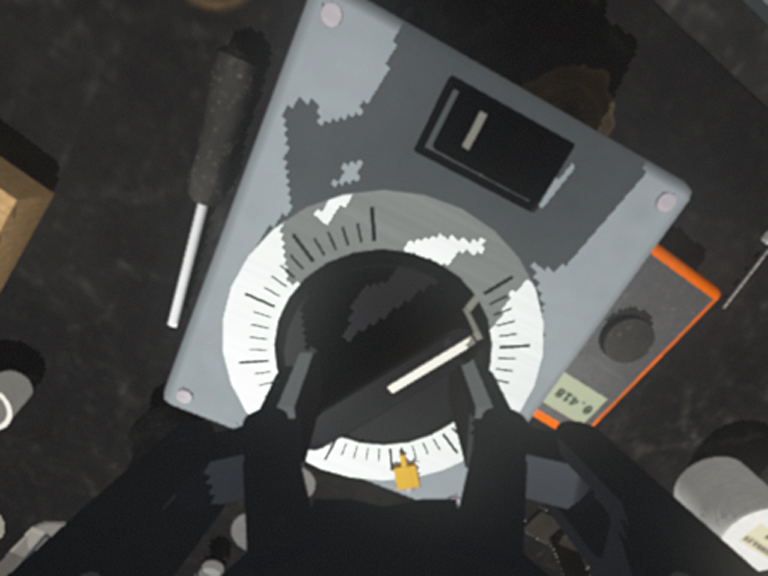

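Emit:
{"op": "carry_out", "data": {
  "motion": [
    [[0,0,0,0.04,0.58],[0,0,0,0.04,0.58],[0,0,-0.02,0,0.58],[0,0,-0.03,0,0.58],[0,0,-0.03,0,0.58],[0,0,-0.02,0,0.58],[0,0,0,0,0.58]]
  ]
}}

```text
time_s: 8.7
tool_pos: [0.5787, -0.1759, 0.2385]
tcp_rot: [0.004, 0.526, 0.85, 0.004]
force: [0.7, 0.0, -0.4]
width: 0.0496
```

```bash
python3 look.py w9;python3 meas.py w9
```

```text
8.7 [ 0.5787 -0.1759  0.2385] [-0.2982  0.429   0.2828  1.4154  0.0059 -0.7609] [ 0.7399  0.0098 -0.3878] [-0.0209 -0.0306  0.0204] 0.04955129121990826
phi 116.51151089104964
```

View pics/w9_top.png

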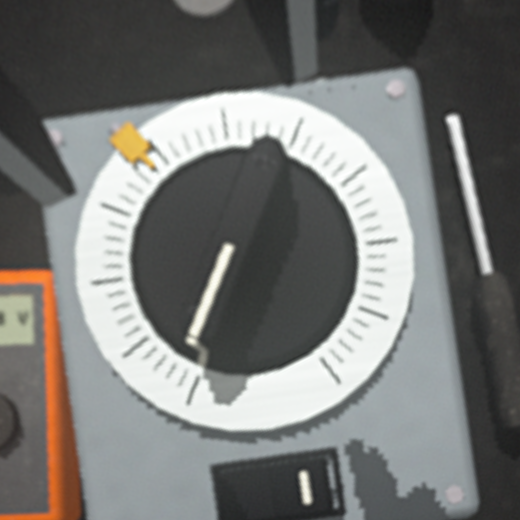

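Emit:
{"op": "carry_out", "data": {
  "motion": [
    [[0.004,-0.031,0,0,0],[0.004,-0.031,0,0,0],[0.004,-0.031,0,0,0],[0,0,0,-0.09,0],[0,0,0,-0.09,0],[0,0,0,-0.09,0],[0,0,0,-0.09,0],[0,0,0,-0.09,0],[0,0,0,-0.09,0],[0,0,0,-0.09,0]]
  ]
}}

```text
time_s: 9.75
tool_pos: [0.483, -0.206, 0.2262]
tcp_rot: [-0.0, 0.044, 0.999, 0.003]
force: [0.8, 0.5, 0.0]
width: 0.0002
```

Emit:
{"op": "carry_out", "data": {
  "motion": [
    [[0,0,0,-0.08,0],[0,0,0,-0.07,0],[0,0,0,0,0]]
  ]
}}

```text
time_s: 10.05
tool_pos: [0.4819, -0.2055, 0.2232]
tcp_rot: [-0.001, -0.08, 0.997, 0.004]
force: [0.5, -0.4, -0.1]
width: -0.0
```

```bash
python3 look.py w10;python3 meas.py w10
```

```text
10.05 [ 0.4819 -0.2055  0.2232] [-0.4063  0.2696  0.0184  1.3256  0.0054 -2.1374] [ 0.484  -0.3919 -0.1287] [ 0.0228  0.0535 -0.0285] -1.150160264540773e-05
phi -170.8155197490145
```

View pics/w10.png

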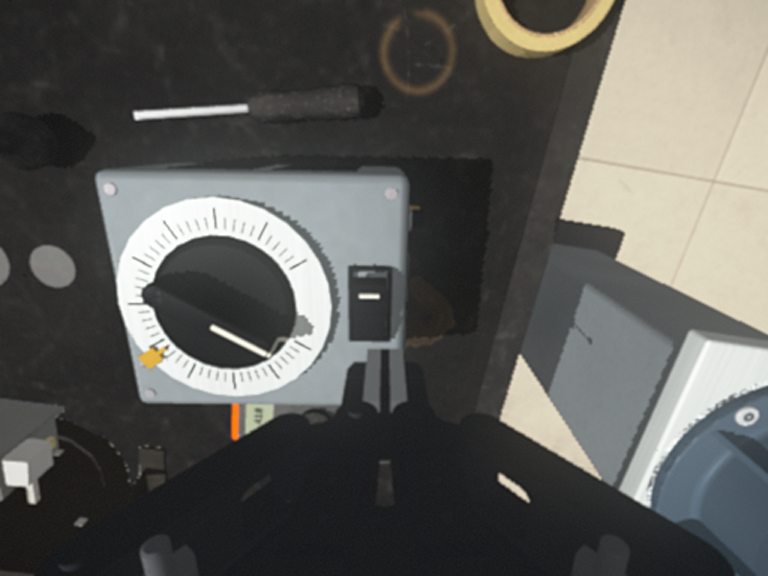

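Emit:
{"op": "carry_out", "data": {
  "motion": [
    [[-0.009,-0.003,0.02,0,0],[0,0,0.025,0,0],[0,0,0.025,0,0],[0,0,0,0,0],[0,0,0,0,0]]
  ]
}}

```text
time_s: 10.6
tool_pos: [0.4909, -0.2063, 0.1503]
tcp_rot: [-0.002, -0.069, 0.998, 0.004]
force: [0.1, -0.8, 0.2]
width: 0.0002
```

```bash
python3 look.py w11;python3 - <<'E'
from h import *
p=capture('scene');im=cv2.cvtColor(p['color'],cv2.COLOR_RGB2BGR)[130:235,195:335]
cv2.imwrite('pics/s11.png',cv2.resize(im,None,fx=5.7,fy=5.7,interpolation=cv2.INTER_CUBIC))
E
```

```text
10.6 [ 0.4909 -0.2063  0.1503] [-0.401   0.313  -0.1085  1.1557  0.0052 -2.1097] [ 0.1357 -0.8027  0.2176] [-0.0253 -0.039   0.0199] 0.0001812552046514091
phi -172.10050306803586
```

View pics/w11.png

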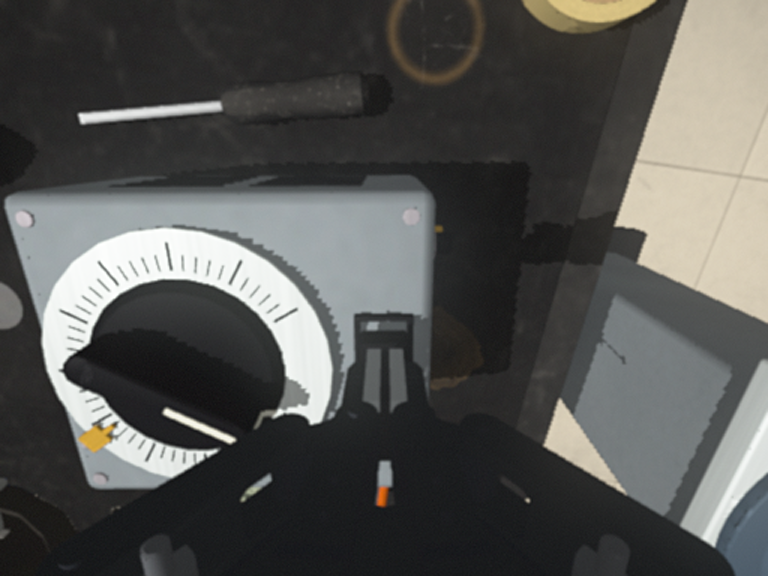

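View pics/s11.png

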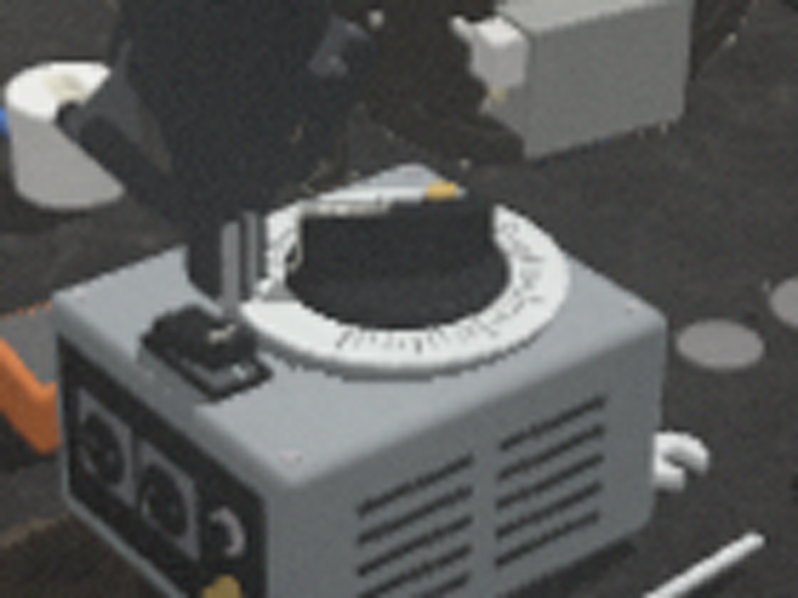

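Emit:
{"op": "carry_out", "data": {
  "motion": [
    [[0,0,0.012,0,0],[0,0,0.005,0,0],[0,0,0.003,0,0],[0,0,0.003,0,0],[0,0,0.002,0,0]]
  ]
}}

```text
time_s: 11.2
tool_pos: [0.4931, -0.2081, 0.1271]
tcp_rot: [0.001, -0.068, 0.998, 0.001]
force: [-2.4, -5.0, 6.2]
width: -0.0001
```

```bash
python3 look.py w12
```

```text
11.2 [ 0.4931 -0.2081  0.1271] [-0.4014  0.3252 -0.1521  1.0927  0.0035 -2.1089] [-2.372  -4.9628  6.2044] [-0.9338  0.3691 -0.0168] -5.5183330120650295e-05
phi -172.1652351533179
```

Emit:
{"op": "carry_out", "data": {
  "motion": [
    [[0,0,0.002,0,0],[0,0,0.002,0,0]]
  ]
}}

```text
time_s: 11.45
tool_pos: [0.4936, -0.2085, 0.1258]
tcp_rot: [0.002, -0.068, 0.998, 0.001]
force: [-16.7, 5.4, 46.6]
width: -0.0001
```

```bash
python3 look.py w13; python3 - <<'E'
from h import *
p=capture('scene');im=cv2.cvtColor(p['color'],cv2.COLOR_RGB2BGR)[165:225,200:280]
cv2.imwrite('pics/s13.png',cv2.resize(im,None,fx=9,fy=9,interpolation=cv2.INTER_CUBIC))
E
```

```text
11.45 [ 0.4936 -0.2085  0.1258] [-0.4017  0.3244 -0.1564  1.0861  0.0033 -2.1089] [-16.7084   5.3755  46.5595] [1.5807 3.592  0.116 ] -7.109146894150179e-05
phi -172.1800282623942
```

View pics/s13.png

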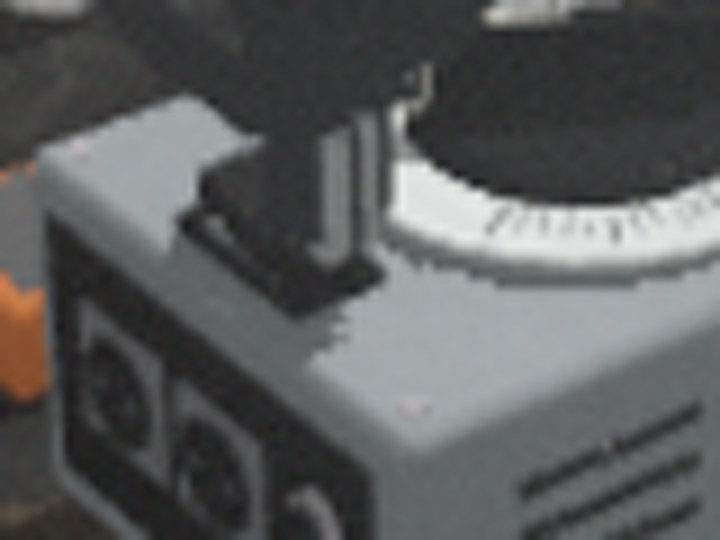

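Emit:
{"op": "carry_out", "data": {
  "motion": [
    [[0,0,-0.01,0,0],[0,0,-0.03,0,0],[0,0,-0.04,0,0],[0,0,-0.03,0,0.58],[0,0,0,0,0.58]]
  ]
}}

```text
time_s: 12.05
tool_pos: [0.4917, -0.2073, 0.24]
tcp_rot: [0.002, -0.068, 0.998, 0.002]
force: [1.0, -0.1, -0.7]
width: 0.0283
```

```bash
python3 look.py w14; python3 meas.py w14;python3 - <<'E'
from h import *
p=capture('scene');im=cv2.cvtColor(p['color'],cv2.COLOR_RGB2BGR)[165:225,200:280]
cv2.imwrite('pics/s14.png',cv2.resize(im,None,fx=9,fy=9,interpolation=cv2.INTER_CUBIC))
E
```

```text
12.05 [ 0.4917 -0.2073  0.24  ] [-0.402   0.2806  0.0753  1.3639  0.0051 -2.1096] [ 0.965  -0.1141 -0.6776] [-0.068  -0.0216  0.0476] 0.028336475504872775
phi -172.16732629458315
```

View pics/s14.png

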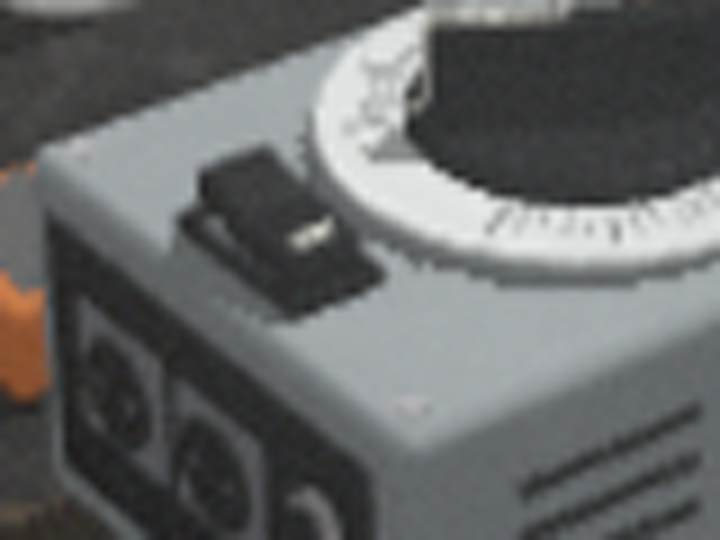

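View pics/w14_top.png

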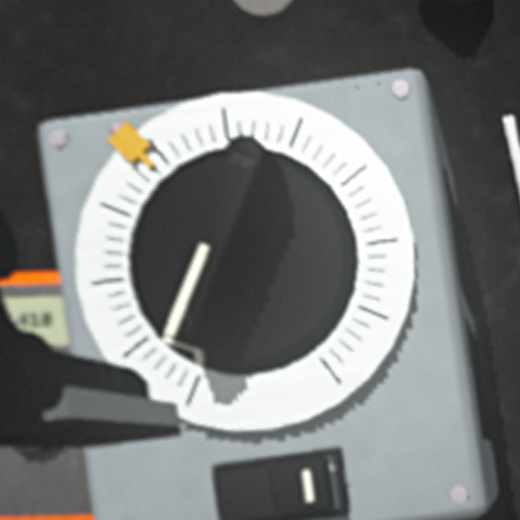

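The rocker is on: in the scene shot its left half is up and its right half is down. The dial is still at zero and the box hasn't moved. Next I'll go back over the dial, with the fingers on the other side of the bar.

Emit:
{"op": "carry_out", "data": {
  "motion": [
    [[-0.023,0.005,0,0,0.58],[-0.023,0.005,0,0,0.58],[-0.023,0.005,0,0,0.58],[-0.023,0.005,0,0,0.58],[0,0,0.01,-0.075,0.58],[0,0,0.01,-0.075,0.58],[0,0,0.02,-0.075,0.58],[0,0,0,0,0.58]]
  ]
}}

```text
time_s: 12.95
tool_pos: [0.5781, -0.1706, 0.1832]
tcp_rot: [-0.006, -0.248, 0.969, 0.008]
force: [-0.5, -0.3, -0.1]
width: 0.0498
```

```bash
python3 look.py w15; python3 meas.py w15
```

```text
12.95 [ 0.5781 -0.1706  0.1832] [-0.2905  0.4573  0.1868  1.3185  0.0069 -2.3633] [-0.5269 -0.3284 -0.1349] [-0.0341  0.0265 -0.008 ] 0.049806511624354746
phi -151.23877630817572
```

View pics/w15_top.png

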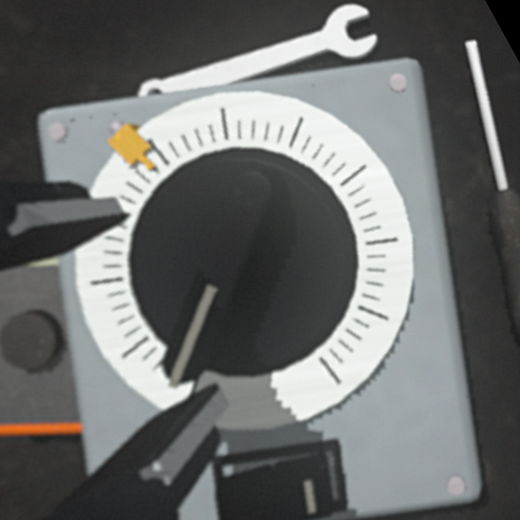

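Emit:
{"op": "carry_out", "data": {
  "motion": [
    [[0,-0.005,0.015,0,0.58],[0,0,0.015,0,0.58],[0,0,0.01,0,0.58],[0,0,0.006,0,0.58],[0,0,0.002,0,0.58],[0,0,0,0,0.58]]
  ]
}}

```text
time_s: 13.6
tool_pos: [0.5809, -0.175, 0.1378]
tcp_rot: [-0.005, -0.238, 0.971, 0.007]
force: [-0.4, -0.4, -0.7]
width: 0.0495
```

```bash
python3 look.py w16
```

```text
13.6 [ 0.5809 -0.175   0.1378] [-0.2963  0.4774  0.1028  1.2109  0.0071 -2.3484] [-0.4173 -0.4299 -0.6973] [-0.0005 -0.0074  0.0144] 0.04952536369681335
phi -152.42223352798973
```

View pics/w16.png

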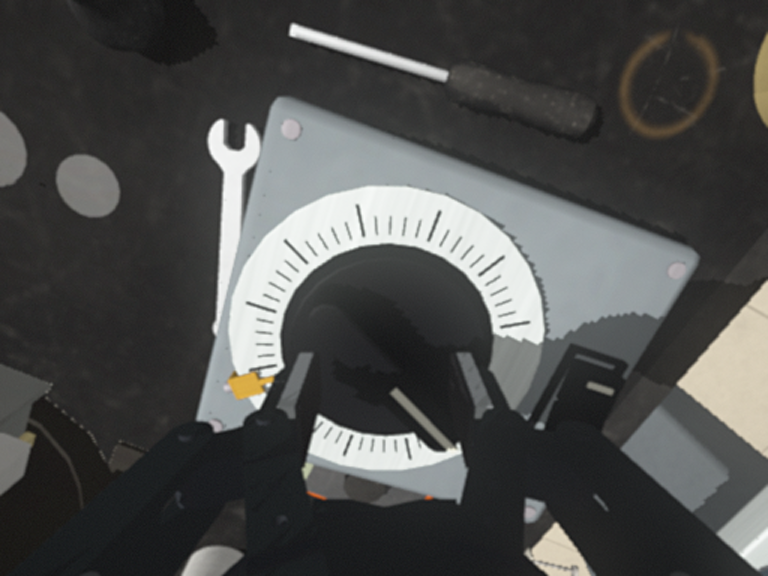

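Emit:
{"op": "carry_out", "data": {
  "motion": [
    [[0,0,0.005,0.045,0.58],[0,0,0,0.045,0.58],[0,0,0,0.045,0.58],[0,0,0,0.045,0.58],[0,0,0,0.045,0.58],[0,0,0,0.045,0.58],[0,0,0,0.045,0.58],[0,0,0,0.045,0.58],[0,0,0,0.045,0.58],[0,0,0,0.045,0.58]]
  ]
}}

```text
time_s: 14.65
tool_pos: [0.5809, -0.1767, 0.1361]
tcp_rot: [-0.006, 0.128, 0.992, 0.003]
force: [-0.8, 0.3, -4.2]
width: 0.0489
```

```bash
python3 look.py w17
```

```text
14.65 [ 0.5809 -0.1767  0.1361] [-0.2971  0.4776  0.0988  1.205   0.0035 -1.612 ] [-0.7656  0.2765 -4.185 ] [-0.1142  0.0401  0.1449] 0.04893829459716308
phi 165.33946765038021
```

View pics/w17.png

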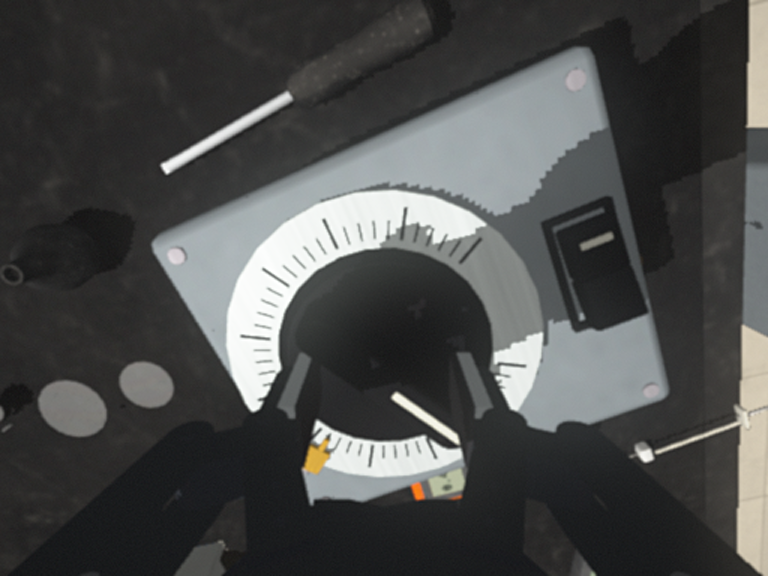

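Emit:
{"op": "carry_out", "data": {
  "motion": [
    [[0,0,0.001,0.045,0.58],[0,0,0.001,0.045,0.58],[0,0,0,0.045,0.58],[0,0,0,0.045,0.58],[0,0,0,0.045,0.58],[0,0,0,0.045,0.58],[0,0,0,0.045,0.58],[0,0,0,0.045,0.58],[0,0,0,0.045,0.58],[0,0,0,0.045,0.58]]
  ]
}}

```text
time_s: 15.7
tool_pos: [0.5804, -0.1769, 0.1373]
tcp_rot: [-0.006, 0.471, 0.882, -0.0]
force: [-0.5, 0.6, -4.5]
width: 0.0497
```

Emit:
{"op": "carry_out", "data": {
  "motion": [
    [[0,0,0,0.045,0.58],[0,0,0,0.045,0.58],[0,0,0,0.045,0.58],[0,0,0,0.045,0.58],[0,0,0,0.045,0.58],[0,0,0,0.045,0.58],[0,0,0,0.045,0.58],[0,0,0,0.045,0.58],[0,0,0,0,0.58]]
  ]
}}

```text
time_s: 16.6
tool_pos: [0.58, -0.1767, 0.1388]
tcp_rot: [-0.007, 0.703, 0.711, -0.002]
force: [1.1, 0.2, -0.6]
width: 0.0496
```

```bash
python3 look.py w18; python3 meas.py w18
```

```text
16.6 [ 0.58   -0.1767  0.1388] [-0.2968  0.4753  0.1021  1.2112  0.0021 -0.3093] [ 1.1025  0.1684 -0.6068] [-0.0295  0.0946  0.0478] 0.04962550373090523
phi 90.71373033980777
```

View pics/w18.png

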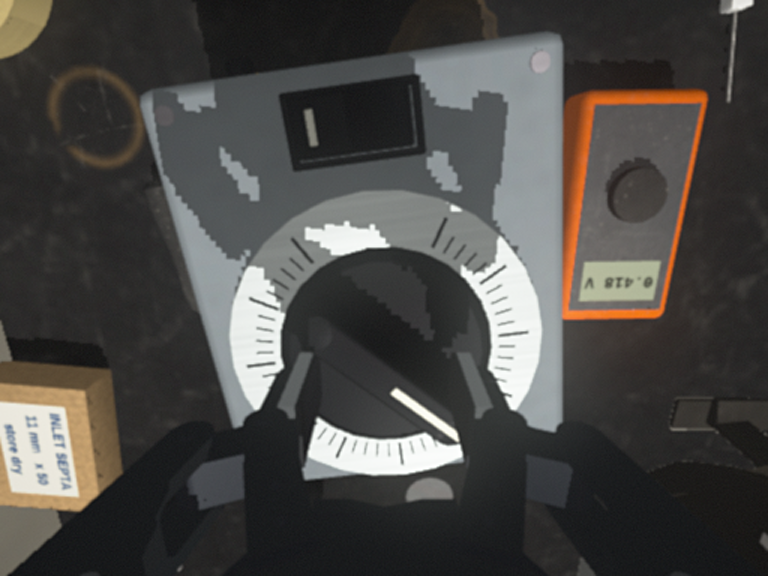

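View pics/w18_top.png

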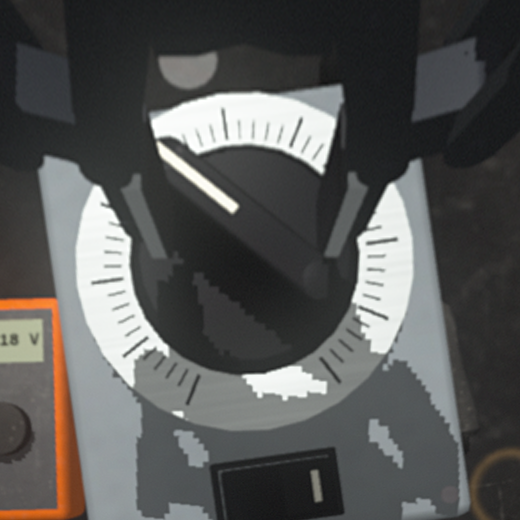

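```bash
cat > bar.py <<'E'
from meas import *
n=sys.argv[1]
p,st,c,top=measure(n,(.5802,-.1748))
s=.00025;t=top(.1495,s)
cv2.imwrite(f'pics/{n}_bar.png',cv2.cvtColor(t,cv2.COLOR_RGB2BGR))
hsv=cv2.cvtColor(t,cv2.COLOR_RGB2HSV)
yy,xx=np.mgrid[:520,:520]
m=(hsv[...,2]>150)&(np.hypot(xx-260,yy-260)<36/.25)
k,l,stt,cc=cv2.connectedComponentsWithStats(m.astype(np.uint8))
for i in range(1,k):
    if stt[i,4]>150:
        v,u=np.nonzero(l==i);P=np.stack([260-v,260-u],1).astype(float)
        C=P.mean(0);U,S,V=np.linalg.svd(P-C,full_matrices=False)
        d=V[0]*np.sign(V[0]@C); print('blob',stt[i],'ctr mm',C*s*1000,'dir',np.degrees(np.arctan2(d[1],d[0])),S/np.sqrt(len(v))*s*1000, 'off mm',(C[0]*d[1]-C[1]*d[0])*s*1000)
E
for n in w1 w2 w4 w18; do echo $n; python3 bar.py $n;done
```

```text
w1
blob [ 147  117  253  108 3531] ctr mm [29.5261 -5.7602] dir 78.77480789784371 [15.9802  4.1012] off mm 30.082523578435033
blob [ 125  195  128   65 2472] ctr mm [ 8.0025 17.9309] dir 67.26341073208356 [9.5006 1.3507] off mm 0.4504483583337624
w2
blob [ 279  118  125  179 4234] ctr mm [ 13.4943 -27.4617] dir -152.51269067228978 [12.9601  2.8179] off mm -30.589952588911796
blob [ 125  196  126   63 2122] ctr mm [ 8.0037 17.949 ] dir 67.32162201802778 [9.4383 1.1652] off mm 0.46446592958246136
blob [355 335  28  30 455] ctr mm [-21.6956 -26.4214] dir -39.73968092101201 [2.205  1.1039] off mm 34.186953231002505
w4
blob [ 293  133  111  162 7613] ctr mm [ 12.8487 -24.9196] dir -152.08806934490713 [11.1902  3.8275] off mm -28.035327450036025
blob [ 126  197   97   50 1301] ctr mm [ 9.8144 22.0117] dir 66.61470987461607 [6.9071 0.9842] off mm 0.271464964527528
blob [328 334  50  20 674] ctr mm [-20.7136 -22.9711] dir -95.3036147391011 [3.2775 1.1039] off mm 18.501677903016727
w18
blob [ 164  117  209   85 8600] ctr mm [27.3618 -3.3202] dir 82.59022423759794 [13.6171  3.9359] off mm 27.561498001573895
blob [ 149  164  105   90 1906] ctr mm [12.7087 15.0294] dir 51.21482286120869 [9.1925 1.0722] off mm 0.49198226137743895
```

View pics/w18_bar.png

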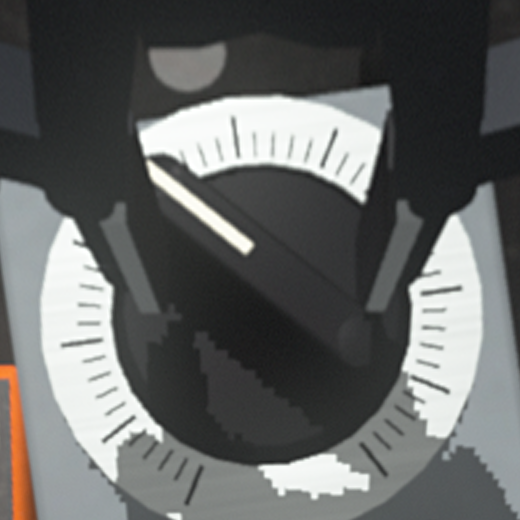

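```bash
cat > mk.py <<'E'
from meas import *
for n in sys.argv[1:]:
    p,st,c,top=measure(n,(.5802,-.1748))
    s=.00025;N=760;t=top(.122,s,N);hsv=cv2.cvtColor(t,cv2.COLOR_RGB2HSV).astype(int)
    H=N/2;yy,xx=np.mgrid[:N,:N]-H;r=np.hypot(xx,yy)*s*1000
    m=(hsv[...,0]>12)&(hsv[...,0]<32)&(hsv[...,1]>130)&(hsv[...,2]>100)&(r<80)&(r>48)
    k,l,stt,cc=cv2.connectedComponentsWithStats(m.astype(np.uint8))
    if k<2: print(n,'none');continue
    i=1+np.argmax(stt[1:,4]);v,u=np.nonzero(l==i);a=np.degrees(np.arctan2(H-u,H-v));rr=r[l==i]
    print(n,'marker',a.mean(),[ (lo,round(a[(rr>=lo)&(rr<lo+4)].mean(),2)) for lo in range(50,76,4) if ((rr>=lo)&(rr<lo+4)).any()],rr.min(),rr.max())
    # ring centre by radial edge
    g=cv2.cvtColor(t,cv2.COLOR_RGB2GRAY).astype(float)
E
python3 mk.py w1 w2 w4 w9 w14 w15
```

```text
w1 marker 44.43741741019235 [(50, np.float64(44.25)), (54, np.float64(44.39)), (58, np.float64(44.2)), (62, np.float64(44.53)), (66, np.float64(44.51)), (70, np.float64(44.6))] 53.744767187141115 71.26754170027195
w2 marker 44.30583237841592 [(50, np.float64(44.48)), (54, np.float64(44.36)), (58, np.float64(43.98)), (62, np.float64(44.3)), (66, np.float64(44.38)), (70, np.float64(44.72))] 52.502976106121835 71.85836764079741
w4 marker 44.149680248440006 [(50, np.float64(44.34)), (54, np.float64(44.22)), (58, np.float64(43.97)), (62, np.float64(44.2)), (66, np.float64(44.17)), (70, np.float64(44.24))] 52.327096231302576 72.18032973047437
w9 marker 44.067493130477004 [(50, np.float64(44.11)), (54, np.float64(44.18)), (58, np.float64(43.91)), (62, np.float64(44.21)), (66, np.float64(44.03)), (70, np.float64(44.1))] 52.15182163644909 71.60525469544815
w14 marker 43.88320218695753 [(50, np.float64(43.76)), (54, np.float64(43.94)), (58, np.float64(43.8)), (62, np.float64(43.97)), (66, np.float64(43.82)), (70, np.float64(44.06))] 51.803112840832256 71.43965985361352
w15 marker 43.636143811334584 [(50, np.float64(43.58)), (54, np.float64(43.77)), (58, np.float64(43.68)), (62, np.float64(43.77)), (66, np.float64(43.43)), (70, np.float64(43.71))] 51.99158585771355 71.82704922242038
```

Emit:
{"op": "carry_out", "data": {
  "motion": [
    [[0,0,0,0.025,0.58],[0,0,0,0.025,0.58],[0,0,0,0.02,0.58],[0,0,0,0,0.58]]
  ]
}}

```text
time_s: 17.05
tool_pos: [0.58, -0.1766, 0.1394]
tcp_rot: [-0.006, 0.738, 0.675, -0.002]
force: [-0.2, -0.3, -1.8]
width: 0.0494
```

```bash
python3 look.py w19; python3 bar.py w19
```

```text
17.05 [ 0.58   -0.1766  0.1394] [-0.2967  0.4748  0.1028  1.2122  0.0021 -0.2083] [-0.1735 -0.314  -1.8137] [-0.0066  0.0756  0.0721] 0.04940306923661896
phi 84.928722314471
blob [ 175  117  206   96 8538] ctr mm [26.9105 -6.0733] dir 76.80248124302976 [13.6593  3.9257] off mm 27.586385192298618
blob [ 158  154   97   99 1892] ctr mm [14.0917 13.7612] dir 45.67183565547128 [9.1714 1.0664] off mm 0.46459501559160543
```

Emit:
{"op": "carry_out", "data": {
  "motion": [
    [[0,0,0,0.017,0.58],[0,0,0,0,0.58]]
  ]
}}

```text
time_s: 17.3
tool_pos: [0.58, -0.1766, 0.1396]
tcp_rot: [-0.006, 0.746, 0.666, -0.003]
force: [-1.2, 0.1, -2.7]
width: 0.0495
```

```bash
python3 look.py w20; python3 bar.py w20
```

```text
17.3 [ 0.58   -0.1766  0.1396] [-0.2967  0.4746  0.103   1.2125  0.0022 -0.1825] [-1.1675  0.1139 -2.703 ] [0.0344 0.095  0.1102] 0.04950173770544039
phi 83.45388477812554
blob [ 178  117  205   99 8529] ctr mm [26.7612 -6.7268] dir 75.5150920934824 [13.6333  3.9318] off mm 27.59311922516789
blob [ 160  151   95  101 1897] ctr mm [14.3975 13.4502] dir 44.24020942653038 [9.1614 1.07  ] off mm 0.408657681850638
```

Emit:
{"op": "carry_out", "data": {
  "motion": [
    [[0,0,0,-0.04,0.58],[0,0,0,-0.04,0.58],[0,0,-0.02,0,0.58],[0,0,-0.03,0,0.58],[0,0,-0.04,0,0.58],[0,0,-0.03,0,0.58],[0,0,0,0,0.58]]
  ]
}}

```text
time_s: 18.05
tool_pos: [0.5817, -0.1774, 0.2651]
tcp_rot: [-0.005, 0.7, 0.715, -0.001]
force: [0.6, -0.1, 0.5]
width: 0.0493
```

```bash
python3 look.py w21; python3 bar.py w21;python3 mk.py w21; python3 - <<'E'
from meas import *
p,st,c,top=measure('w21',(.5802,-.1748))
t=top(.122,.0003,520);cv2.imwrite('pics/w21_top.png',cv2.cvtColor(t,cv2.COLOR_RGB2BGR))
E
```

```text
18.05 [ 0.5817 -0.1774  0.2651] [-0.2972  0.4621  0.4002  1.5196  0.0023 -0.3183] [ 0.5996 -0.1115  0.4511] [-0.0226 -0.0619  0.0094] 0.04927520973827196
phi 91.2060244944669
blob [ 175  117  199   55 1839] ctr mm [32.334  -1.4111] dir 86.44819998894292 [12.5873  2.3157] off mm 32.35932429698979
blob [ 154  151  102  102 2230] ctr mm [14.3682 13.7089] dir 44.82266617580067 [9.4103 1.2316] off mm 0.40474925341049506
w21 marker 44.24634718984152 [(50, np.float64(44.31)), (54, np.float64(44.25)), (58, np.float64(43.99)), (62, np.float64(44.32)), (66, np.float64(44.37)), (70, np.float64(44.28))] 52.6806416058119 71.43178564196754
```

View pics/w21.png

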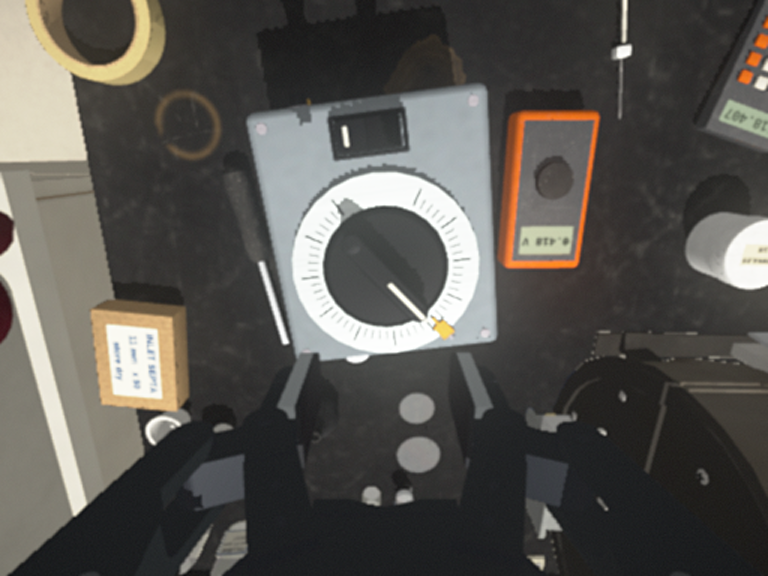

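View pics/w21_top.png

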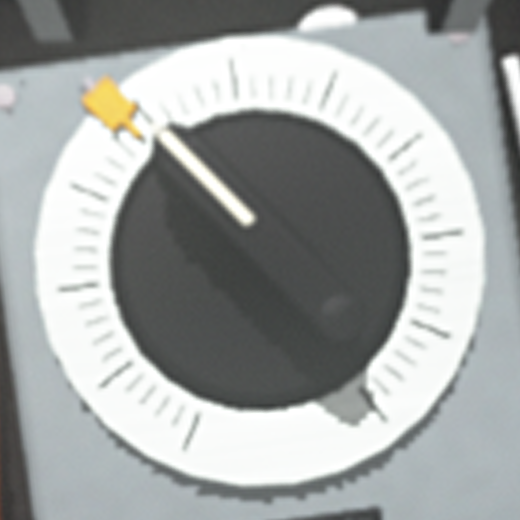

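```bash
python3 - <<'E'
from h import *
print(ctrl.job_done())
E
```

```text
the job is handed in; nothing more can be done
None
```

The transformer is switched on with the dial set to the marker, and I handed the job in at about 18 s of the 58 s allowed. No verdict is reported, so what follows rests on my own checks.

**What I did:**
1. **Dial to zero:** with the gripper half open over the dial axis, I twisted it so each finger pushed one half of the bar on opposite sides, turning it without pinching. It hit the stop with a torque of about 4.2 N m, higher than needed, but the box showed no visible movement.
2. **Rocker on:** I pressed the marked half down with the shut fingers. The wrist force peaked at 47 N when the rocker bottomed out. The next scene picture showed the right half down and the left half up, with the dial still at zero.
3. **Dial to the marker:** I turned the dial up with the fingers on the other side of the bar, measured the index line from the wrist camera, and made small final corrections. Then I backed off and lifted clear.

**Last checks:**
- **Alignment:** the last wrist picture put the index line at 44.8° and the marker at 44.2° (world angles). The picture before it gave 44.2° for the line. Marker readings ranged from 43.6° to 44.4° over the run, so the misalignment is about 1° at most, against 3.7° allowed.
- **Surroundings:** by eye, the box, the marker and the things around them looked unmoved. I did not measure the bystanders against their starting positions. The tool is clear of everything at 0.265 m height.
- **Disagreements:**
  - An automatic ring fit for the dial axis failed because the fingers and spanner got into it. I used the axis read by eye from the rectified top views instead, and the index line passes within 0.5 mm of it.
  - The first scene-camera estimate of the axis was about 6 mm off the wrist-camera one.

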